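Clip the measuring cup back on its snap hook

TASK

The red-handled measuring cup has slid under the cooling rack with only its hanging eye sticking out. Draw it out by the end that shows, set it down on the open bench and let go, then take it again by its handle and push the eye in through the brass gate of the snap hook on the utensil rail, so that the gate snaps shut behind it and the cup is left hanging there, still. Be gentle with the hook, let the eye and not the fingers open the gate, and leave the cakes and everything else on the bench where they are.

Things in the scene. Friction and masses are not known exactly. Their poses are not given: they have to be found in the camera images.
- cup: Loose steel measuring cup, about 90 g, 60 mm across, 40 mm tall, with a red handle that ends in a steel eye. Origin: centre of the cup's underside; z up out of its mouth, x along the handle to the eye. Starts upright on the bench under the rack, only its eye and 10 to 20 mm of handle out past the rack's open edge.
- handle_mid (a point): Middle of the cup's red handle, at (76, 0, 36) mm in the cup's frame. The handle is a straight flat-sided bar 14 mm wide (y) and 8 mm thick (z), from x = 30 to 122 mm, its top flush with the cup's rim. Axes as the cup's.
- eye (a point): Centre of the cup's hanging eye, at (135, 0, 36) mm in the cup's frame. The eye is a ring of 6 mm round steel, 32 mm outside and 20 mm inside diameter, lying flat in the plane of the handle (its hole runs along the cup's z). Axes as the cup's.
- rack: Fixed wire cooling rack, 260 mm (x) by 240 mm (y), on four corner legs; origin on the bench under its middle, z up. Underside of its grid 53 mm and top 60 mm above the bench. The cup's eye sticks out past its +y edge (y = 120 mm), near the middle of that side.
- hook: Snap hook of 6 mm steel bar, clamped rigidly under the rail (20 mm tube, centre 335 mm above the bench, at x = 18 mm). It lies in its own upright x-z plane: x away from the robot, z up. Origin: tip of the nose, 242 mm above the bench. The nose bar runs down to z = -10, round the bottom bow, up the spine (bar centre x = 36 mm) to the top arm (z = 34 to 41 mm). The mouth, at x = 0, faces the robot.
- nose_tip (a point): Tip of the hook's nose, its free upward-pointing end below the gate: same point and axes as hook.
- seat (a point): Centre of the bar at the lowest point of the hook's bottom bow, at (18, 0, -21) mm in the hook's frame; a hung eye rests around the bar here. Axes as the hook's.
- gate (a joint): Angle of the brass gate closing the mouth: a 6 mm pin, 32 mm long, hinged at its top at (0, 0, 34) mm in the hook's frame, its lower end 1.5 mm above the nose. 0 is shut; grows as its lower end swings inwards (hook +x), up to 0.9 rad. Sprung shut: 2 N at the lower end to start, 4 N at 0.75 rad.
- gate_hinge (a point): Hinge of the gate, at (0, 0, 34) mm in the hook's frame. A flat eye pushed along hook +x just above the nose swings the gate in; with its hole over the nose (gate about 0.5 rad) it can be lowered over the nose, and the gate then snaps shut above it. Axes as the hook's.
- gantry: Fixed utensil stand carrying rail and hook: posts 540 mm apart (y), rail at 335 mm, a whisk and a turner hanging 175 mm either side of its middle, a 16 mm stop bar 85 mm up, 14 mm behind the rail's line, that hung things lean on. Origin on the bench midway between the posts, x away from the robot. The hook hangs within 50 mm of its middle, nose 18 mm nearer the robot than the rail.
- cake_dark: Dark glazed cake, 84 mm across, 43 mm tall on a 96 mm paper disc, on the rack, 350 g. Origin: centre of its underside.
- cake_pale: Pale cake of the same size on the rack. Origin: centre of its underside.
- jug: Dark measuring jug, 100 mm across, 130 mm tall, with a grey handle, on the bench at the left. Origin: centre of its underside.
- jar: Brown jar with a yellow cap, 64 mm across, 100 mm tall, on the bench at the right beyond the rack. Origin: centre of its underside.
- scraper: Blue-handled steel scraper, 170 mm long, lying on the 20 mm marble slab at the left. Origin: where handle and blade meet, underside.

How it is judged:
By the outcome, as a careful person would: the job done as asked, in the order asked, and still so for the second after the job is handed in, with the robot touching nothing.
It also fails if it takes over 64 s, if anything falls off the work surface, if the arm or the gripper's body presses on something with over 40 N, if the wrist force passes 120 N, or if a joint passes its speed limit or range.

ROBOT

A 6-joint arm with a two-finger parallel gripper is mounted at the origin on the work surface. World frame = base frame: x ahead of the robot, y to its left, z up, the work surface at z = 0. Lengths are in m, angles in rad, forces in N, time in s.
With the tool pointing down it reaches from about 0.275 to 0.85 m from the base axis. Payload 5.2 kg.
Tool frame: the origin (TCP) lies midway between the tips of the shut fingers; the grasp point (between the pads) lies 19 mm behind it (arm.pinch_z is the distance from the TCP to the grasp point, in m); z points along the fingers, y is the line along which they close (so a half turn about z gives the same grasp; the last joint's range is limited). The gripper opens to 85 mm and grips with 20 to 120 N. Pads are 22 mm wide; open, the fingers measure 114 mm over their backs; the gripper's body (76 mm by 85 mm) begins 54 mm behind the grasp point. The pads swing forward as they close: fully open they stand 13 mm farther back than shut.
Start: joints at [-1.404, 0.259, 1.535, -0, 1.348, -0.203], TCP at [0.199, -0.513, 0.231] pointing down, gripper open.
Joint ranges: [-3.14, 3.14], [-0.91, 2.08], [0.19, 2.58], [-1.22, 4.36], [0.22, 2.71], [-3.12, 3.12]. Speed limits (rad/s): [2.57, 2.57, 3.14, 3.14, 3.14, 3.14].

INTERFACE

Orientations are given as a unit quaternion [w, x, y, z].
In Python, from station import arm gives the robot as it stands.
- The arm moves only by the tool apply_moves, never from a script. Its argument "rows" is a list of rows, each a list of 5 numbers: the opening, from 0 (shut) to 1 (fully open), then the shift along the tool's x, y, z in cm, then the turn about the tool's z in rad. In form: [[jaw, dx, dy, dz, yaw], ...]. A call has 1 to 5 rows; each row is the pose to reach, as a shift and turn from the pose commanded when the call began, along the tool's axes at that moment; what a row does not reach only later rows make up. A row lasts 1/8 s, in which the tool goes at most 62.5 mm and 10.7 degrees, less where a joint would pass 70% of its speed; a pose out of reach is approached as far as the arm can. A call with a gripper value outside its range is refused whole. The fingers move at their own pace and stop on an object; the grip force is fixed at half the most. Time passes only in rows, so rows that repeat a pose let the fingers close. It gives the time, the measured TCP pose, the force, the opening and the grip force at its end, in the units of the state.
- arm.observe(): the state, without advancing time (a new reading comes with each control period).
- arm.capture(name): name is "scene" or "top" or "wrist"; returns a dict with "pixels" (420x560x3 uint8, blue, green, red), "vfov" (degrees; the focal length in pixels is half the picture's height over the tangent of half this angle, whatever the lens; pixels are square), "cx", "cy" (the principal point, pixels), "dist" ([k1, k2, p1, p2, k3] as OpenCV has them; the pictures are not rectified), "R" (3x3) and "t" (3): a world point X has camera coordinates R X + t. Camera axes: x right, y down, z forward; pixel columns grow to the right and rows downward; lengths in m; the calibration is good to about 2 mm. A picture is of the moment at which its call begins. There is no depth.
- arm.close_job(): hands the job in; it is judged then, once.
The state is a dict: "time": time; "joints": joint angles; "joint_vel": joint speeds; "joint_torque": joint torques, N m; "ee_pos": TCP position; "tcp_rot": TCP orientation; "contact_force": force on the tool from outside, world axes, zero at the start; "ft_torque": the same for the moment, N m; "width": finger opening in m; "grasp_force": force on a finger pad.
Only numpy, scipy, OpenCV 4.12 (cv2) and the standard library are available. Lean on these libraries where they do the work, as an engineer would, in place of code of your own. Each camera call takes 0.05 s, during which the arm holds its last target. There are 200 camera calls.

## Working session

There is one attempt and no reset: what is moved stays moved. The work goes in short steps, Python scripts to look and compute and a tool call to move; the robot and the scene stay as the last step left them, time stands still between calls to the robot, and variables do not carry over. Pictures are saved under pics/ and viewed, at most 14 in all, crops included, and the job is handed in when it is done.

Besides the shell and the picture viewer there is one more tool, called after "Emit:" in YAML: its name, and indented under it one key for each argument. apply_moves: Moves the arm, as the interface text tells. Its arguments: {"type":"object","properties":{"rows":{"type":"array","items":{"type":"array","items":{"type":"number"}}}},"required":["rows"]}

```bash
ls; mkdir -p pics
python3 - <<'E'
from station import arm
import cv2,numpy as np
s=arm.observe();print(s['time'],s['ee_pos'],s['tcp_rot'],arm.pinch_z)
ims=[]
for n in ['scene','top']:
    c=arm.capture(n); np.savez('%s0.npz'%n,**c); print(n,c['vfov'],c['cx'],c['cy'],c['dist'],np.round(-np.array(c['R']).T@c['t'],3))
    cv2.imwrite('pics/%s0.png'%n,c['pixels'])
E
```

```text
pics
0.0 [ 0.19871394 -0.51225996  0.23046331] [-9.34981037e-04  9.82953901e-01  1.83849813e-01  2.36026496e-05] 0.0187
scene 54.91911443253686 280.92522426273655 209.68872124444977 [0.02925171 0.         0.         0.         0.        ] [1.125 0.326 0.992]
top 48.78159202919027 280.66864898411234 211.89982610300422 [-0.04576209  0.          0.          0.          0.        ] [0.267 0.046 1.575]
```

View pics/scene0.png

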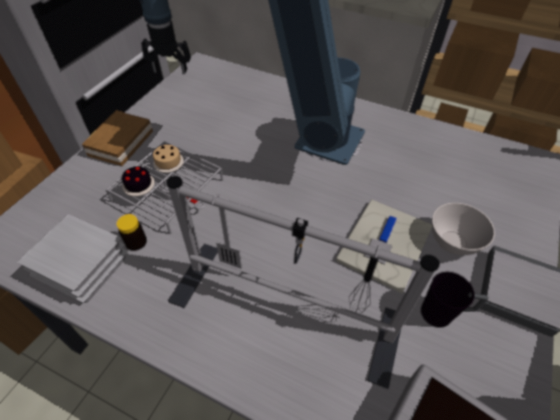

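View pics/top0.png

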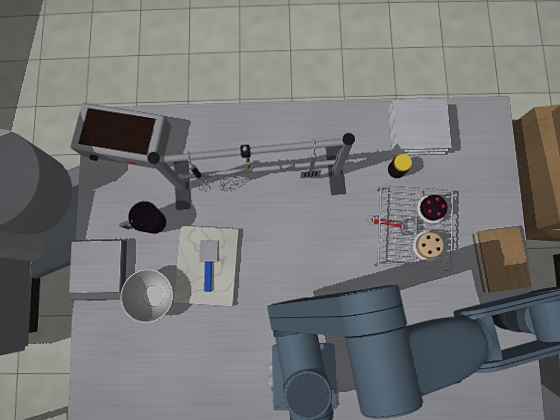

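The top view shows the rack at (417,228), with the red handle and eye pointing left at about (371,220). The rail runs from (153,158) to (348,140) and the hook is near (246,155). In the scene view the hook is at (299,240).

```bash
cat > h.py <<'E'
import cv2,numpy as np
def K(c):
    f=c['pixels'].shape[0]/2/np.tan(np.radians(float(c['vfov']))/2)
    return np.array([[f,0,float(c['cx'])],[0,f,float(c['cy'])],[0,0,1]])
def ray(c,uv):
    p=cv2.undistortPoints(np.array([[uv]],float),K(c),np.array(c['dist'],float)).ravel()
    R=np.array(c['R']);return -R.T@np.array(c['t']),R.T@np.array([*p,1])
def onz(c,uv,z):
    o,d=ray(c,uv);return o+d*(z-o[2])/d[2]
def tri(c1,u1,c2,u2):
    A=[];b=[]
    for c,u in((c1,u1),(c2,u2)):
        o,d=ray(c,u);d/=np.linalg.norm(d);P=np.eye(3)-np.outer(d,d);A.append(P);b.append(P@o)
    return np.linalg.lstsq(np.vstack(A),np.hstack(b),rcond=None)[0]
def proj(c,X):
    R=np.array(c['R']);return cv2.projectPoints(np.array(X,float).reshape(-1,3),cv2.Rodrigues(R)[0],np.array(c['t'],float),K(c),np.array(c['dist'],float))[0].reshape(-1,2)
E
python3 - <<'E'
from h import *
t=np.load('top0.npz');s=np.load('scene0.npz')
def crop(c,x,y,w,h,k): return cv2.resize(c['pixels'][y:y+h,x:x+w],None,fx=k,fy=k,interpolation=cv2.INTER_CUBIC)
a=crop(t,360,175,100,75,4);b=crop(t,220,135,100,75,4);d=crop(s,260,205,100,75,4);e=crop(s,150,170,100,75,4)
cv2.imwrite('pics/c1.png',np.vstack([np.hstack([a,b]),np.hstack([d,e])]))
im=t['pixels'].astype(int);m=(im[...,2]>130)&(im[...,1]<80)&(im[...,0]<80)
m[:, :365]=0;ys,xs=np.nonzero(m&(np.arange(560)[None]<412));print(xs.min(),xs.max(),ys.min(),ys.max())
for u in [(371,220),(400,224),(377,188),(378,262),(458,191),(456,268)]: print(u,onz(t,u,.036 if u[1]in(220,224) else .06).round(4))
for u in [(153,158),(348,140)]: print(onz(t,u,.335).round(3))
print(tri(t,(246,150),s,(300,225)).round(3))
E
```

```text
374 401 219 225
(371, 220) [ 0.5053 -0.2407  0.036 ]
(400, 224) [ 0.4891 -0.3374  0.036 ]
(377, 188) [ 0.6095 -0.2626  0.06  ]
(378, 262) [ 0.3625 -0.2512  0.06  ]
(458, 191) [ 0.5923 -0.5343  0.06  ]
(456, 268) [ 0.3361 -0.5049  0.06  ]
[0.65  0.413 0.335]
[ 0.687 -0.134  0.335]
[0.662 0.153 0.346]
```

View pics/c1.png

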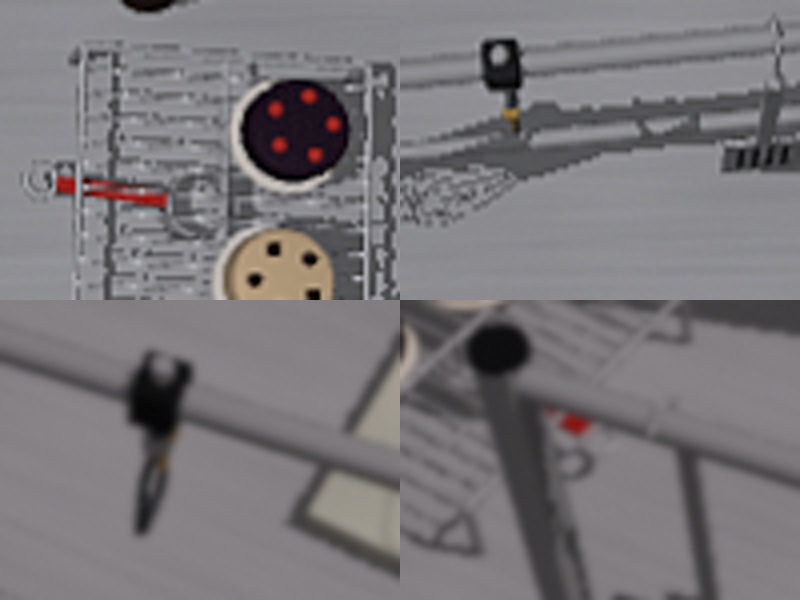

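The crop shows the eye ring centred near top-view pixel (370,220), with red handle visible from 374 and the rack edge at 380. The brass gate is at top-view pixel ~(348→248,163). In the scene view the hook bow ends at about (295,338→262).

```bash
cat >> h.py <<'E'
from scipy.spatial.transform import Rotation as Ro
def tool(s):
    q=np.array(s['tcp_rot']);return Ro.from_quat(q[[1,2,3,0]]).as_matrix()
def go(s,p,yaw=None):
    R=tool(s);d=R.T@(np.array(p)-s['ee_pos'])*100
    y0=np.arctan2(R[1,0],R[0,0])
    print('shift cm',d.round(2),'turn',None if yaw is None else round(-(yaw-y0),3),'yaw0',round(y0,3))
E
python3 - <<'E'
from h import *
from station import arm
t=np.load('top0.npz');s=np.load('scene0.npz')
im=t['pixels'].astype(int);m=(im[...,2]>110)&(im[...,2]-im[...,1]>50)&(im[...,2]-im[...,0]>50)
m[:, :365]=0;m[:,405:]=0;m[:215]=0;m[230:]=0
ys,xs=np.nonzero(m);P=np.array([onz(t,(x,y),.038)[:2] for x,y in zip(xs,ys)])
c=P.mean(0);v=np.linalg.svd(P-c)[2][0];v*=np.sign(v[1]);pr=(P-c)@v
print('yaw',np.arctan2(v[1],v[0]),'ends',(c+v*pr.min()).round(4),(c+v*pr.max()).round(4),'eye',(c+v*(pr.max()+.014)).round(4),onz(t,(370,220.2),.036).round(4))
e=c+v*(pr.max()+.014)
go(arm.observe(),[*e,.17],np.arctan2(v[1],v[0]))
# hook
for n,a,b in(('gate?',(248,163.5),(301,245.5)),('bow',(249,168),(295.5,262))):print(n,tri(t,a,s,b).round(4))
E
```

```text
yaw 1.370547957139432 ends [ 0.4858 -0.3401] [ 0.5041 -0.2498] eye [ 0.5069 -0.2361] [ 0.5047 -0.2373  0.036 ]
shift cm [ 38.72 -14.62   6.09] turn -1.001 yaw0 0.37
gate? [0.6486 0.1542 0.2569]
bow [0.6539 0.1517 0.1941]
```

Emit:
apply_moves:
  rows:
    - [1,10,-3.5,0,-0.18]
    - [1,20,-7.5,0,-0.36]
    - [1,30,-11.5,0,-0.54]
    - [1,38.5,-14.5,3,-0.72]
    - [1,38.5,-14.5,6,-0.9]

```text
time: 0.72
ee_pos: [0.4307, -0.3057, 0.2044]
tcp_rot: [0.001, 0.803, 0.595, 0.0]
contact_force: [-0.3, -1.0, -0.5]
width: 0.0858
grasp_force: 0.0
```

Emit:
apply_moves:
  rows:
    - [1,0,0,0,-0.1]
    - [1,0,0,0,-0.1]
    - [1,0,0,0,-0.1]
    - [1,0,0,0,-0.1]

```text
time: 1.23
ee_pos: [0.4286, -0.3076, 0.2042]
tcp_rot: [0.0, 0.775, 0.632, -0.0]
contact_force: [-0.6, 0.0, -0.1]
width: 0.0855
grasp_force: 0.0
```

Run:
```python
from h import *
from station import arm
s=arm.observe();print(s['time'],s['ee_pos'])
go(s,[.5055,-.2365,.17],1.37)
c=arm.capture('wrist');np.savez('w1.npz',**c);cv2.imwrite('pics/w1.png',c['pixels'])
print(proj(c,[.5055,-.2365,.036]).round(1),c['vfov'],(-np.array(c['R']).T@c['t']).round(3))
```

```text
1.225 [ 0.42858215 -0.3076306   0.20417842]
shift cm [8.52 6.09 3.42] turn -0.003 yaw0 1.367
[[351.1  92. ]] 62.17554813593909 [ 0.444 -0.236  0.346]
```

View pics/w1.png

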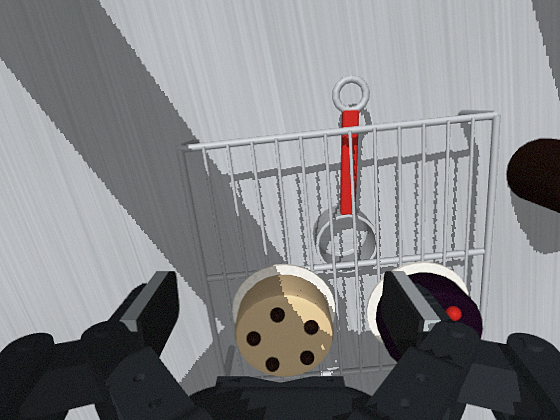

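The wrist view shows the ring at (351,95), the handle running down to (347,212), and the rack edge crossing it at y≈130.

Run:
```python
from h import *
from station import arm
c=np.load('w1.npz');s=arm.observe()
im=c['pixels'].astype(int);m=((im[...,2]>110)&(im[...,2]-im[...,1]>60)).astype(np.uint8)
m[:, :330]=0;m[:,370:]=0;m[225:]=0
ys,xs=np.nonzero(m);P=np.array([onz(c,(x,y),.040)[:2] for x,y in zip(xs,ys)])
k=P.mean(0);v=np.linalg.svd(P-k)[2][0];v*=np.sign(v[1]);pr=(P-k)@v;y=np.arctan2(v[1],v[0])
e=onz(c,(351,95),.036);print('yaw',y,'len',np.ptp(pr),'eye',e.round(4),(k+v*(pr.max()+.013)).round(4),'edge@z.057',onz(c,(350,129),.057).round(4))
go(s,[*e[:2],.12],y); go(s,[*e[:2],.017],y)
```

```text
yaw 1.365787894936648 len 0.09226159837374226 eye [ 0.5051 -0.2389  0.036 ] [ 0.505  -0.2381] edge@z.057 [ 0.4963 -0.2647  0.057 ]
shift cm [8.27 6.1  8.42] turn 0.002 yaw0 1.367
shift cm [ 8.27  6.1  18.72] turn 0.002 yaw0 1.367
```

Emit:
apply_moves:
  rows:
    - [1,4,3,0,0]
    - [1,8.4,6.1,2,0]
    - [1,8.4,6.1,8,0]
    - [0.75,8.4,6.1,13,0]
    - [0.7,8.4,6.1,16,0]

```text
time: 1.9
ee_pos: [0.5043, -0.2362, 0.0415]
tcp_rot: [-0.002, 0.775, 0.632, -0.0]
contact_force: [0.6, -0.2, 0.4]
width: 0.06
grasp_force: 0.0
```

Run:
```python
from h import *
from station import arm
s=arm.observe();print(s['ee_pos'],s['contact_force'],s['width'])
go(s,[.5052,-.2378,.014],1.366)
```

```text
[ 0.50426093 -0.23616786  0.04148623] [ 0.57948339 -0.18665169  0.42800667] 0.060032392958270224
shift cm [-0.14  0.13  2.75] turn 0.002 yaw0 1.368
```

Emit:
apply_moves:
  rows:
    - [0.7,0,0.1,1.4,0]
    - [0.7,0,0.1,2.8,0]
    - [0.1,0,0.1,2.8,0]
    - [0.1,0,0.1,2.8,0]
    - [0.1,0,0.1,2.8,0]

```text
time: 2.52
ee_pos: [0.5072, -0.2374, 0.017]
tcp_rot: [0.001, 0.774, 0.633, 0.0]
contact_force: [-1.2, 0.4, -0.5]
width: 0.0288
grasp_force: 59.0
```

Emit:
apply_moves:
  rows:
    - [0.1,0,0,0,0]
    - [0.1,0,0,0,0]
    - [0.1,0,0,0,0]
    - [0.1,1,0,0,0]
    - [0.1,2,0,0,0]

```text
time: 3.15
ee_pos: [0.5105, -0.2165, 0.0159]
tcp_rot: [-0.0, 0.775, 0.632, -0.0]
contact_force: [-0.8, -0.6, 0.2]
width: 0.0284
grasp_force: 59.1
```

Emit:
apply_moves:
  rows:
    - [0.1,1.5,0,0,0]
    - [0.1,3,0,0,0]
    - [0.1,4.5,0,0,0]
    - [0.1,6,0,0,0]
    - [0.1,7.5,0,0,0]

```text
time: 3.78
ee_pos: [0.5258, -0.1427, 0.016]
tcp_rot: [0.0, 0.774, 0.633, 0.0]
contact_force: [0.1, -0.4, 0.7]
width: 0.0285
grasp_force: 59.1
```

Emit:
apply_moves:
  rows:
    - [0.1,1.5,0,0,0]
    - [0.1,3,0,0,0]
    - [0.1,4.5,0,0,0]
    - [0.1,6,0,0,0]
    - [0.1,7.5,0,0,0]

```text
time: 4.4
ee_pos: [0.5407, -0.0693, 0.016]
tcp_rot: [-0.0, 0.774, 0.633, -0.0]
contact_force: [-0.1, 0.1, 0.2]
width: 0.0282
grasp_force: 59.1
```

Run:
```python
from h import *
from station import arm
s=arm.observe();print(s['ee_pos'],s['contact_force'],s['width'])
c=arm.capture('top');np.savez('t2.npz',**c);w=arm.capture('wrist')
a=cv2.resize(c['pixels'][150:270,280:440],None,fx=2.5,fy=2.5)
b=cv2.resize(w['pixels'],(400,300))
cv2.imwrite('pics/c2.png',np.hstack([a,b]))
```

```text
[ 0.54068535 -0.06931878  0.0159999 ] [-0.12532479  0.11925107  0.24845788] 0.028215745617923362
```

View pics/c2.png

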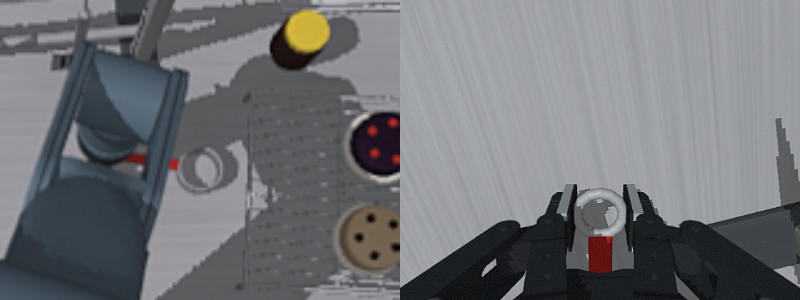

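The cup is fully clear of the rack, about 40 mm from its edge, and the ring is between the pads. Now I'll let go.

Emit:
apply_moves:
  rows:
    - [0.6,0,0,0,0]
    - [0.8,0,0,0,0]
    - [0.8,0,0,0,0]
    - [0.8,0,0,0,0]
    - [0.8,0,0,-3,0]

```text
time: 5.12
ee_pos: [0.5385, -0.0699, 0.0443]
tcp_rot: [-0.002, 0.775, 0.632, -0.001]
contact_force: [0.9, -0.2, -0.1]
width: 0.0684
grasp_force: 0.0
```

Emit:
apply_moves:
  rows:
    - [0.8,0,0,-5,0]
    - [0.8,-4,0,-10,0]
    - [0.8,-8,0,-14,0]
    - [0.8,-11,0,-17,0]
    - [0.8,-11,0,-17,0]

```text
time: 5.75
ee_pos: [0.5195, -0.181, 0.2188]
tcp_rot: [0.003, 0.775, 0.631, 0.001]
contact_force: [0.4, 0.8, -0.1]
width: 0.0681
grasp_force: 0.0
```

```bash
cat > meas.py <<'E'
from h import *
def red(c,z=.040):
    im=c['pixels'].astype(int);m=((im[...,2]>100)&(im[...,2]-im[...,1]>60)&(im[...,2]-im[...,0]>60)).astype(np.uint8)
    n,l,st,_=cv2.connectedComponentsWithStats(m);i=1+st[1:,4].argmax();print('blob',st[i])
    ys,xs=np.nonzero(l==i);P=np.array([onz(c,(x,y),z)[:2] for x,y in zip(xs,ys)])
    (cx,cy),(w,h),_=cv2.minAreaRect((P*1e4).astype(np.float32));k=np.array([cx,cy])/1e4
    v=np.linalg.svd(P-P.mean(0))[2][0];print('mid',k.round(4),'dims',w,h,'dir',v);return k,v
E
python3 - <<'E'
from meas import *
from station import arm
s=arm.observe();print(s['ee_pos'],s['width'],s['contact_force'])
c=arm.capture('wrist');np.savez('w3.npz',**c);cv2.imwrite('pics/w3.png',c['pixels'])
k,v=red(c);v*=np.sign(v[1]);print(np.arctan2(v[1],v[0]))
go(s,[*k,.10],np.arctan2(v[1],v[0]))
E
```

```text
[ 0.51952139 -0.18095299  0.21877459] 0.06814658618393978 [ 0.41570632  0.76439704 -0.05800263]
blob [ 269   74   16  105 1573]
mid [ 0.5292 -0.1276] dims 913.0584716796875 134.06793212890625 dir [-0.19019341 -0.98174664]
1.3794371782572885
shift cm [ 5.45 -0.2  11.86] turn -0.013 yaw0 1.367
```

View pics/w3.png

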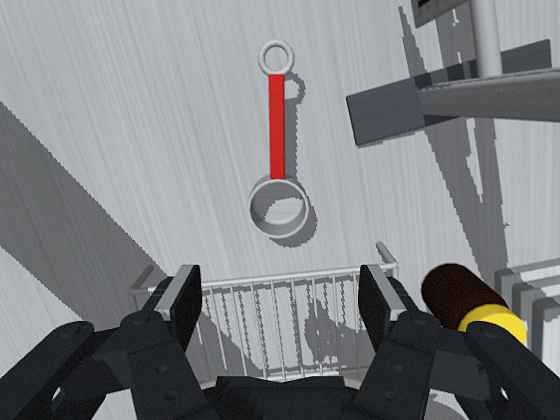

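The cup stands upright with the eye at (276,58) and the handle at (277,126). I'll regrip at mid handle.

Emit:
apply_moves:
  rows:
    - [0.7,3,-0.1,5,0]
    - [0.6,5.5,-0.2,10,-0.01]
    - [0.5,5.5,-0.2,14,-0.01]
    - [0.5,5.5,-0.2,17,-0.01]
    - [0.5,5.5,-0.2,17,-0.01]

```text
time: 6.42
ee_pos: [0.5245, -0.1211, 0.0424]
tcp_rot: [-0.004, 0.771, 0.637, -0.002]
contact_force: [0.1, -0.1, 0.7]
width: 0.0428
grasp_force: 0.0
```

Run:
```python
from h import *
from station import arm
s=arm.observe();print(s['ee_pos'],s['contact_force'],s['width'])
go(s,[.5292,-.1276,.0155],1.379)
```

```text
[ 0.52445455 -0.12112807  0.0424319 ] [ 0.13961693 -0.1167581   0.71491524] 0.042821126563229915
shift cm [-0.55  0.61  2.69] turn 0.002 yaw0 1.381
```

Emit:
apply_moves:
  rows:
    - [0.5,0,0,0,0]
    - [0.5,0,0,0,0]

```text
time: 6.68
ee_pos: [0.5285, -0.124, 0.0473]
tcp_rot: [0.001, 0.771, 0.637, 0.001]
contact_force: [-0.1, 0.1, -0.3]
width: 0.0428
grasp_force: 0.0
```

Run:
```python
from h import *
from station import arm
s=arm.observe();print(s['ee_pos'],s['contact_force'],s['width'])
go(s,[.5292,-.1276,.0155],1.379)
```

```text
[ 0.52851561 -0.12401362  0.04732026] [-0.08080255  0.11557386 -0.25739215] 0.04282040531408197
shift cm [-0.34  0.13  3.18] turn 0.001 yaw0 1.38
```

Emit:
apply_moves:
  rows:
    - [0.5,-0.3,0.1,1.6,0]
    - [0.5,-0.3,0.1,3.1,0]
    - [0.5,-0.3,0.1,3.1,0]
    - [0,-0.3,0.1,3.1,0]
    - [0,-0.3,0.1,3.1,0]

```text
time: 7.3
ee_pos: [0.5283, -0.1271, 0.0153]
tcp_rot: [0.0, 0.771, 0.636, 0.0]
contact_force: [0.2, 0.1, 0.1]
width: 0.0125
grasp_force: 58.3
```

Emit:
apply_moves:
  rows:
    - [0,0,0,0,0]
    - [0,0,0,0,0]
    - [0,0,0,0,0]
    - [0,0,0,0,0]

```text
time: 7.8
ee_pos: [0.5282, -0.127, 0.0152]
tcp_rot: [0.0, 0.771, 0.636, 0.0]
contact_force: [0.1, 0.7, 1.4]
width: 0.0131
grasp_force: 58.5
```

Run:
```python
from h import *
from station import arm
s=arm.observe();print(s['ee_pos'],s['contact_force'],s['width'],s['grasp_force'])
go(s,[.53,.06,.27],.067)
```

```text
[ 0.52819063 -0.12695445  0.01518395] [0.10288561 0.71604577 1.42982553] 0.01314347912815771 58.49339962005615
shift cm [ 18.39  -3.36 -25.48] turn 1.313 yaw0 1.38
```

Emit:
apply_moves:
  rows:
    - [0,0,0,-4,0]
    - [0,0,0,-9,0]
    - [0,0,-2,-14,0]
    - [0,3,-6,-19,0]
    - [0,8,-6,-23,0]

```text
time: 8.43
ee_pos: [0.4816, -0.0429, 0.2411]
tcp_rot: [-0.0, 0.772, 0.635, -0.0]
contact_force: [1.6, 0.8, -0.1]
width: 0.0128
grasp_force: 58.7
```

Emit:
apply_moves:
  rows:
    - [0,4,0,0,0.15]
    - [0,8,0,0,0.3]
    - [0,9,0,0,0.45]
    - [0,9,0,0,0.6]
    - [0,9,0,0,0.75]

```text
time: 9.05
ee_pos: [0.5003, 0.0457, 0.2395]
tcp_rot: [-0.0, 0.951, 0.308, -0.0]
contact_force: [-0.6, 0.1, -0.4]
width: 0.0129
grasp_force: 58.7
```

Emit:
apply_moves:
  rows:
    - [0,0,0,0,0.15]
    - [0,0,0,0,0.3]
    - [0,0,0,0,0.45]
    - [0,0,0,0,0.55]
    - [0,0,0,0,0.55]

```text
time: 9.68
ee_pos: [0.5004, 0.0453, 0.2395]
tcp_rot: [-0.0, 0.999, 0.04, -0.0]
contact_force: [-0.2, 0.2, -1.3]
width: 0.0126
grasp_force: 58.7
```

Run:
```python
from h import *
from station import arm
s=arm.observe();print(s['time'],s['ee_pos'],s['contact_force'],s['width'])
go(s,[.53,.15,.25],.067)
t=arm.capture('top');c=arm.capture('scene');w=arm.capture('wrist');np.savez('w4.npz',**w);np.savez('t4.npz',**t);np.savez('s4.npz',**c)
cv2.imwrite('pics/w4.png',w['pixels'])
```

```text
9.675 [0.50042425 0.04530478 0.23954898] [-0.24223454  0.1914937  -1.25975097] 0.012570008185327504
shift cm [  3.79 -10.2   -1.05] turn 0.014 yaw0 0.081
```

View pics/w4.png

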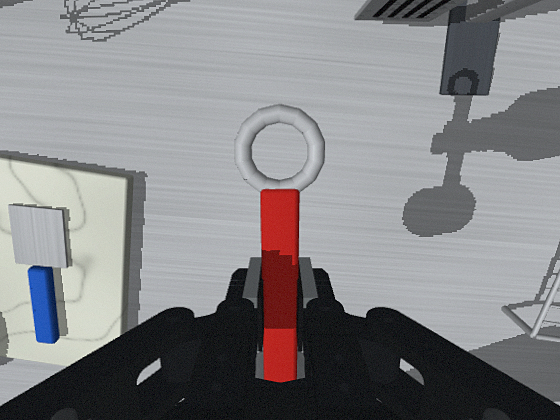

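The ring and handle are held straight in the tool, with the eye at (280,150). Next I'll move in front of the hook.

Emit:
apply_moves:
  rows:
    - [0,0,-3,0,0]
    - [0,1,-6,0,0]
    - [0,2,-9,0,0]
    - [0,3,-10.2,0,0.01]
    - [0,3,-10.2,0,0.01]

```text
time: 10.45
ee_pos: [0.523, 0.1496, 0.2395]
tcp_rot: [0.0, 0.999, 0.036, -0.0]
contact_force: [-1.2, -0.7, -1.2]
width: 0.0127
grasp_force: 58.7
```

Run:
```python
from h import *
from station import arm
s=arm.observe();print(s['time'],s['ee_pos'],s['contact_force'],s['width'])
ims=[]
for n in('wrist','scene','top'):
    c=arm.capture(n);np.savez(n[0]+'5.npz',**c)
    g=proj(c,[.648,.153,.26])[0];print(n,g.round(1));ims.append(c['pixels'])
w=cv2.resize(ims[0],(400,300));
a=cv2.resize(ims[1][205:280,260:360],None,fx=4,fy=4,interpolation=cv2.INTER_CUBIC)
b=cv2.resize(ims[2][120:195,200:300],None,fx=4,fy=4,interpolation=cv2.INTER_CUBIC)
x=cv2.resize(ims[0][0:150,180:380],None,fx=2,fy=2,interpolation=cv2.INTER_CUBIC)
cv2.imwrite('pics/c5.png',np.vstack([np.hstack([w,a]),np.hstack([x,b])]))
```

```text
10.45 [0.52296065 0.14957799 0.23951454] [-1.18572162 -0.69832099 -1.20621055] 0.012707780868499201
wrist [296.2 -70.2]
scene [300.1 244.2]
top [247.9 163.5]
```

View pics/c5.png

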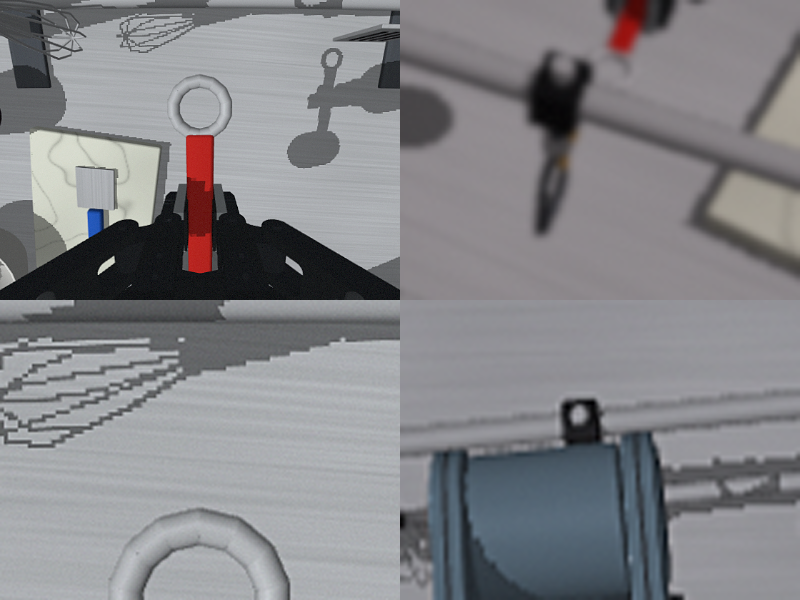

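The wrist view shows only the ring at (280,150), because the hook is still above the frame. The scene crop shows the hook's gate at (301,244) and its bow tip at (295,263). I'll move closer so the wrist camera sees the nose.

Emit:
apply_moves:
  rows:
    - [0,0.8,0.1,0.3,0]
    - [0,1.6,0.2,0.6,0]
    - [0,2.5,0.4,1,0]
    - [0,2.5,0.4,1,0]
    - [0,2.5,0.4,1,0]

```text
time: 11.22
ee_pos: [0.5476, 0.147, 0.2296]
tcp_rot: [-0.0, 0.999, 0.035, -0.0]
contact_force: [0.0, 0.7, -0.7]
width: 0.013
grasp_force: 58.7
```

Run:
```python
from h import *
from station import arm
s=arm.observe();print(s['time'],s['ee_pos'],s['contact_force'],s['width'])
t=np.load('top0.npz');im=t['pixels'];
P=onz(t,(248,163.5),.26);print('gate top',P.round(4))
# rail direction: rail edges from gradient in top0, left part
g=cv2.cvtColor(im,cv2.COLOR_BGR2GRAY)
for x in(200,215,230,265,275,285):print(x,g[138:165,x])
ims=[]
for n in('wrist','scene'):
    c=arm.capture(n);np.savez(n[0]+'6.npz',**c);ims.append(c['pixels'])
    print(n,proj(c,[[.6486,.154,.242],[.6486,.154,.276]]).round(1))
w=cv2.resize(ims[0][:210,140:420],None,fx=2,fy=2,interpolation=cv2.INTER_CUBIC)[:,:400]
w=cv2.resize(ims[0][:300,80:480],None,fx=1,fy=1)
a=cv2.resize(ims[1][205:280,260:360],None,fx=4,fy=4,interpolation=cv2.INTER_CUBIC)
cv2.imwrite('pics/c6.png',np.hstack([w,a]))
```

```text
11.225 [0.54761962 0.14704008 0.22956797] [ 0.00100498  0.70811575 -0.67015534] 0.01302347000239132
gate top [0.6481 0.1527 0.26  ]
200 [140 140 141 139 141 143 143 142 139 140 141 142 142 127 112 126 141 144
 135 121  98 121 145 141 140 139 139]
215 [137 139 136 136 139 140 139 139 139 139 140 141 126 118 133 142 141 129
 110 103 131 145 144 142 140 141 140]
230 [136 136 136 139 140 140 139 138 141 143 125 110 126 139 144 137 123  90
 114 146 143 143 145 144 144 143 141]
265 [141 142 145 145 143 144 147 128 117 130 143 144 132 116  99 130 148 143
 144 144 144 143 146 121  86  83  84]
275 [142 142 145 147 143 146 127 114 130 143 143 133 117 101 128 146 146 143
 144 145 144 144 148 116  80  84  81]
285 [143 142 146 146 146 131 119 129 142 144 133 117 102 129 146 144 145 144
 144 145 145 150 117  81  84  82 103]
wrist [[278.2  23. ]
 [277.7  -9. ]]
scene [[300.  249.2]
 [300.7 240.4]]
```

View pics/c6.png

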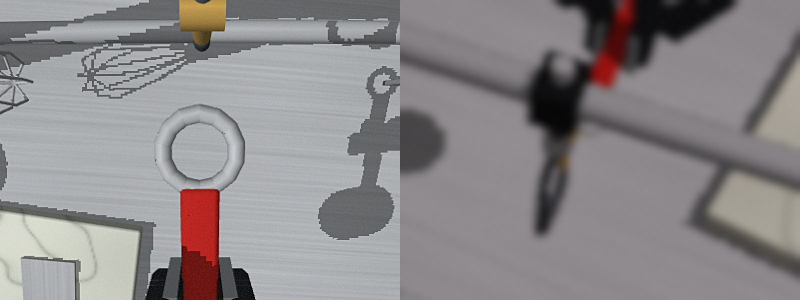

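The wrist view shows the nose tip at about (282,45) and the gate above it. The ring is at (280,150), aligned laterally to within 1 mm. I'll push along tool x.

Emit:
apply_moves:
  rows:
    - [0,0.7,0.05,0,0]
    - [0,1.4,0.05,0,0]
    - [0,2.0,0.05,0,0]
    - [0,2.0,0.05,0,0]

```text
time: 11.82
ee_pos: [0.5676, 0.148, 0.2294]
tcp_rot: [0.0, 0.999, 0.035, -0.001]
contact_force: [-2.3, -0.9, 0.8]
width: 0.0132
grasp_force: 58.9
```

Emit:
apply_moves:
  rows:
    - [0,0.4,0,0,0]
    - [0,0.8,0,0,0]
    - [0,1.2,0,0,0]
    - [0,1.2,0,0,0]

```text
time: 12.32
ee_pos: [0.5795, 0.1489, 0.2293]
tcp_rot: [-0.0, 0.999, 0.035, -0.001]
contact_force: [-3.5, 1.9, -1.1]
width: 0.0129
grasp_force: 58.7
```

Run:
```python
from h import *
from station import arm
s=arm.observe();print(s['time'],s['ee_pos'],s['contact_force'],s['ft_torque'],s['width'])
ims=[]
for n in('wrist','scene'):
    c=arm.capture(n);np.savez(n[0]+'7.npz',**c);ims.append(c['pixels'])
w=ims[0][:300,80:480]
a=cv2.resize(ims[1][205:280,260:360],None,fx=4,fy=4,interpolation=cv2.INTER_CUBIC)
cv2.imwrite('pics/c7.png',np.hstack([w,a]))
```

```text
12.325 [0.57953856 0.1489289  0.22931645] [-3.50167964  1.85250923 -1.12335341] [ 0.01420683  0.53713491 -0.0150241 ] 0.01289090415510464
```

View pics/c7.png

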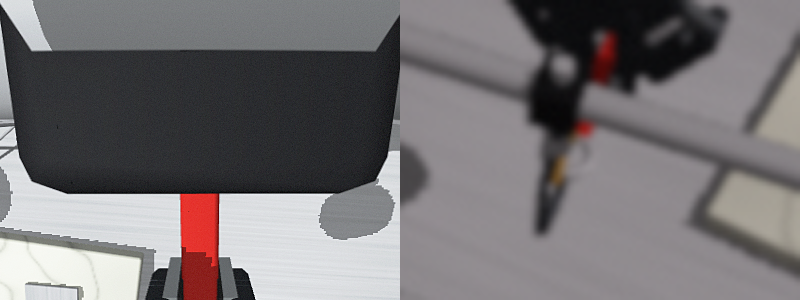

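The scene crop shows the ring at about (304,244) pushing the slanted brass gate in. The clamp fills the top of the wrist view. I'll check the clearance between the gripper body and the clamp.

Run:
```python
from h import *
c=np.load('w7.npz')
print((-c['R'].T@c['t']).round(3))
for z in(.29,.30,.31,.32,.335,.35):print(z,[onz(c,(280,r),z).round(4)[0] for r in(50,190)], (onz(c,(80+70,190),z)-onz(c,(80+340,190),z)).round(4)[1])
s=np.load('scene0.npz')
print([proj(s,[.6475+a,.153+.067*a,.242+b])[0].round(1).tolist() for a,b in((0,0),(.018,-.021),(0,.034),(.018,.093))])
s=np.load('s7.npz');print('eye',[ (x,tri.__name__,proj(s,[x,.1525,.25])[0].round(1).tolist()) for x in(.634,.639,.644)])
```

```text
[0.654 0.154 0.371]
0.29 [np.float64(0.6652), np.float64(0.6343)] 0.0649
0.3 [np.float64(0.6638), np.float64(0.6367)] 0.0569
0.31 [np.float64(0.6623), np.float64(0.639)] 0.049
0.32 [np.float64(0.6609), np.float64(0.6414)] 0.041
0.335 [np.float64(0.6588), np.float64(0.6449)] 0.0291
0.35 [np.float64(0.6566), np.float64(0.6485)] 0.0171
[[299.7, 248.7], [296.5, 260.1], [300.5, 239.8], [298.9, 229.7]]
eye [(0.634, 'tri', [302.2, 242.0]), (0.639, 'tri', [301.3, 243.7]), (0.644, 'tri', [300.4, 245.4])]
```

Emit:
apply_moves:
  rows:
    - [0,0.3,0,0,0]
    - [0,0.6,0,0,0]
    - [0,0.85,0,0,0]
    - [0,0.85,0,0,0]

```text
time: 12.92
ee_pos: [0.5884, 0.1494, 0.2295]
tcp_rot: [0.0, 0.999, 0.035, -0.0]
contact_force: [-2.6, 0.2, -3.6]
width: 0.0126
grasp_force: 58.5
```

Emit:
apply_moves:
  rows:
    - [0,0,0,0.2,0]
    - [0,0,0,0.4,0]
    - [0,0,0,0.6,0]
    - [0,0,0,0.6,0]

```text
time: 13.42
ee_pos: [0.5891, 0.1494, 0.2243]
tcp_rot: [-0.0, 0.999, 0.035, 0.001]
contact_force: [0.7, 0.6, -0.7]
width: 0.0128
grasp_force: 58.8
```

Emit:
apply_moves:
  rows:
    - [0,0,0,0.2,0]
    - [0,0,0,0.4,0]
    - [0,0,0,0.6,0]
    - [0,0,0,0.6,0]

```text
time: 13.92
ee_pos: [0.588, 0.1494, 0.2175]
tcp_rot: [-0.0, 0.999, 0.035, -0.0]
contact_force: [-0.3, -0.3, 0.1]
width: 0.013
grasp_force: 58.8
```

Emit:
apply_moves:
  rows:
    - [0,0,0,0.2,0]
    - [0,0,0,0.4,0]
    - [0,0,0,0.6,0]
    - [0,0,0,0.6,0]

```text
time: 14.42
ee_pos: [0.588, 0.1494, 0.2115]
tcp_rot: [0.0, 0.999, 0.035, -0.0]
contact_force: [0.5, 0.6, -0.4]
width: 0.0127
grasp_force: 58.8
```

Run:
```python
from h import *
from station import arm
s=arm.observe();print(s['time'],s['ee_pos'],s['contact_force'],s['ft_torque'],s['width'])
c=arm.capture('scene');np.savez('s8.npz',**c)
a=cv2.resize(c['pixels'][205:280,260:360],None,fx=8,fy=8,interpolation=cv2.INTER_CUBIC)
cv2.imwrite('pics/c8.png',a)
```

```text
14.425 [0.58797269 0.14938369 0.21148225] [ 0.5295717   0.56076326 -0.35255463] [ 0.03817153 -0.04912202 -0.00566855] 0.012731917769541468
```

View pics/c8.png

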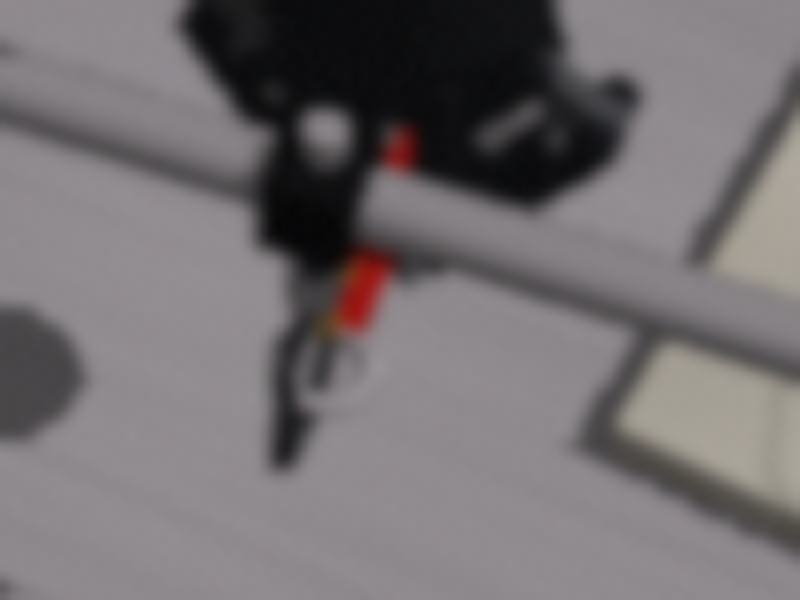

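The nose bar shows through the ring at (320,365), the ring centre is at (340,365), and the gate is back in line above it. The eye sits about 5 mm off to the left (+y), so I'll centre it and ease it a little further down.

Emit:
apply_moves:
  rows:
    - [0,0,0.15,0,0]
    - [0,0,0.3,0,0]
    - [0,0,0.4,0,0]
    - [0,0,0.4,0,0]

```text
time: 14.98
ee_pos: [0.5885, 0.1453, 0.2118]
tcp_rot: [0.0, 0.999, 0.035, 0.0]
contact_force: [-0.2, 0.8, -0.6]
width: 0.0126
grasp_force: 58.8
```

Emit:
apply_moves:
  rows:
    - [0,0.1,0,0.15,0]
    - [0,0.2,0,0.3,0]
    - [0,0.3,0,0.4,0]
    - [0,0.3,0,0.4,0]

```text
time: 15.48
ee_pos: [0.5914, 0.1456, 0.2076]
tcp_rot: [0.0, 0.999, 0.035, -0.0]
contact_force: [-0.2, 0.3, -0.7]
width: 0.0129
grasp_force: 58.8
```

Emit:
apply_moves:
  rows:
    - [0,0.1,0,0.2,0]
    - [0,0.2,0,0.4,0]
    - [0,0.2,0,0.4,0]

```text
time: 15.85
ee_pos: [0.5931, 0.1457, 0.2041]
tcp_rot: [0.0, 0.999, 0.035, -0.0]
contact_force: [-4.8, -1.1, 4.0]
width: 0.0125
grasp_force: 59.4
```

Emit:
apply_moves:
  rows:
    - [0,0,0,0.2,0]
    - [0,0,0,0.4,0]
    - [0,0,0,0.4,0]

```text
time: 16.23
ee_pos: [0.5936, 0.1459, 0.2002]
tcp_rot: [-0.0, 0.999, 0.035, 0.0]
contact_force: [-3.3, -0.1, 4.3]
width: 0.0128
grasp_force: 59.8
```

Contact is gentle, about 5 N, with the eye resting on the bow. Now I'll release.

Emit:
apply_moves:
  rows:
    - [0.4,0,0,0,0]
    - [0.6,0,0,0,0]
    - [0.7,0,0,0,0]
    - [0.7,0,0,0,0]
    - [0.7,0,0,0,0]

```text
time: 16.85
ee_pos: [0.5935, 0.1457, 0.1997]
tcp_rot: [-0.0, 0.999, 0.035, -0.0]
contact_force: [0.5, -0.0, 0.2]
width: 0.0598
grasp_force: 0.0
```

Emit:
apply_moves:
  rows:
    - [0.7,-3,0,0,0]
    - [0.7,-6,0,0,0]
    - [0.7,-9,0,0,0]
    - [0.7,-12,0,-2,0]
    - [0.7,-16,0,-4,0]

```text
time: 17.48
ee_pos: [0.4331, 0.1345, 0.2401]
tcp_rot: [-0.0, 0.999, 0.035, -0.0]
contact_force: [0.1, 0.7, 0.4]
width: 0.0598
grasp_force: 0.0
```

Emit:
apply_moves:
  rows:
    - [0.7,-3,3,0,0]
    - [0.7,-6,6,0,0]
    - [0.7,-6,10,0,0]
    - [0.7,-6,14,0,0]
    - [0.7,-6,18,0,0]

```text
time: 18.1
ee_pos: [0.3865, -0.0504, 0.2402]
tcp_rot: [0.0, 0.999, 0.035, 0.001]
contact_force: [-0.1, -0.4, 0.7]
width: 0.0599
grasp_force: 0.0
```

Emit:
apply_moves:
  rows:
    - [0.7,0,0,0,0]
    - [0.7,0,0,0,0]
    - [0.7,0,0,0,0]
    - [0.7,0,0,0,0]
    - [0.7,0,0,0,0]

```text
time: 18.73
ee_pos: [0.3865, -0.0485, 0.2398]
tcp_rot: [-0.0, 0.999, 0.036, 0.0]
contact_force: [-0.2, 0.7, 0.2]
width: 0.0601
grasp_force: 0.0
```

Run:
```python
from h import *
from station import arm
s=arm.observe();print(s['time'],s['ee_pos'],s['contact_force'],s['width'])
a=arm.capture('scene')['pixels'];b=arm.capture('scene')['pixels'];t=arm.capture('top')['pixels']
np.save('a.npy',a);print(np.abs(a.astype(int)-b)[150:350,200:400].max())
A=cv2.resize(a[195:295,240:340],None,fx=4,fy=4,interpolation=cv2.INTER_CUBIC)
B=cv2.resize(t[120:220,200:300],None,fx=4,fy=4,interpolation=cv2.INTER_CUBIC)
cv2.imwrite('pics/c9.png',np.hstack([A,B]))
```

```text
18.725 [ 0.38647803 -0.04853238  0.23979481] [-0.19394375  0.6630748   0.24992178] 0.06007450191219255
3
```

View pics/c9.png

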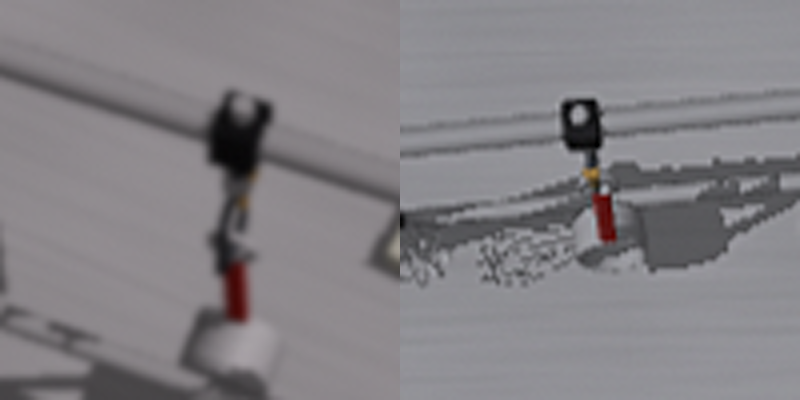

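The cup hangs by its eye in the hook's bow with the gate shut and leans on the stop bar. I'll wait a little for it to settle.

Emit:
apply_moves:
  rows:
    - [0.7,0,0,0,0]
    - [0.7,0,0,0,0]
    - [0.7,0,0,0,0]
    - [0.7,0,0,0,0]
    - [0.7,0,0,0,0]

```text
time: 19.5
ee_pos: [0.3865, -0.0492, 0.2398]
tcp_rot: [0.0, 0.999, 0.035, -0.0]
contact_force: [0.6, -0.0, -0.6]
width: 0.0596
grasp_force: 0.0
```

Emit:
apply_moves:
  rows:
    - [0.7,0,0,0,0]
    - [0.7,0,0,0,0]
    - [0.7,0,0,0,0]
    - [0.7,0,0,0,0]
    - [0.7,0,0,0,0]

```text
time: 20.12
ee_pos: [0.3865, -0.0491, 0.2398]
tcp_rot: [-0.0, 0.999, 0.035, -0.0]
contact_force: [-0.5, 0.3, 0.5]
width: 0.0598
grasp_force: 0.0
```

Emit:
apply_moves:
  rows:
    - [0.7,0,0,0,0]
    - [0.7,0,0,0,0]
    - [0.7,0,0,0,0]
    - [0.7,0,0,0,0]
    - [0.7,0,0,0,0]

```text
time: 20.75
ee_pos: [0.3865, -0.0491, 0.2398]
tcp_rot: [0.0, 0.999, 0.035, -0.0]
contact_force: [-0.5, -0.0, -0.3]
width: 0.0598
grasp_force: 0.0
```

Run:
```python
from h import *
from station import arm
a=np.load('a.npy').astype(int);L=[]
for i in range(3):L.append(arm.capture('scene')['pixels'].astype(int))
f=lambda p,q:np.abs(p-q)[150:350,200:400].max()
print(f(L[0],a),f(L[1],L[0]),f(L[2],L[0]))
if f(L[2],L[0])<6: print(arm.close_job())
```

```text
11 4 3
the job is handed in; nothing more can be done
None
```

The job is handed in at about 21 s: the cup was drawn out, set down, regripped and hung by its eye on the snap hook, with the gate looking shut in the pictures, the cup still and the arm clear of everything.

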